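Tuck a soap gift box shut

TASK

Close the open white cardboard gift box that holds two soaps: fold its lid over, fold the flap on the lid's front edge inwards past square, and press the lid down flat so that the flap goes in behind the box's front wall and its edge is caught beneath the turned-in lip. Do it all by pushing and pressing with the fingertips: do not lift, tip, crush or shove the box from its place, and leave everything round it where it is.

Things in the scene. Friction and masses are not known exactly. Their poses are not given: they have to be found in the camera images.
- gift_box: The open white cardboard box, loose on the table, 112 mm deep (its x) by 164 mm wide (its y), walls 44 mm high, 3 mm thick; 0.7 kg with the two soaps that sit fast in it (tops 38 mm above the table). Origin at the centre of its underside, z up; its front looks along its own -x, towards the robot but turned up to 60 degrees either way; its lid hinges on the top edge of the back wall, x = +56 mm.
- box_lid (a joint): Angle of the lid above closed, rad: 0 lies flat on the box, 1.57 stands upright, at most 2.1 leaning back away from the front. A stiff crease: the lid stays where it is left; about 0.5 N at its front edge moves it. Panel 98 mm from hinge to front crease, 164 mm wide, 2.5 mm thick.
- box_flap (a joint): Bend of the tuck flap against the lid, rad: 0 in line with it, 1.57 square to it, at most 1.87 folded in past square. Stays where it is left; about 0.4 N at its edge moves it. 26 mm from crease to edge, 126 mm wide, 2.4 mm thick. Bent to 1.75 or more before the lid goes down, it clears the lip; bent less it lands on the lip or outside. Tucked and shut it reads about 1.3.
- lid_hinge (a point): Middle of the lid's hinge line on the box, 45 mm above the box's underside at x = +56 mm; axes those of the box.
- crease_mid (a point): Middle of the crease between lid and flap; turns with the flap: its -x points from the crease to the flap's free edge, its z out of the flap's outer face (the face that a finger pushes to fold it in).
- flap_edge (a point): Middle of the flap's free edge, 26 mm from the crease; axes as crease_mid. When tucked it is about 50 mm in front of the box's centre and 20 mm above its underside.
- lip_mid (a point): The top of the front wall turns inwards as a flat lip 8 mm deep, 2.5 mm thick. This point: midway along its inner edge line, at its upper face, 44 mm above the box's underside, 45 mm in front of its centre; axes those of the box. A thumb notch 40 mm wide interrupts lip and upper wall here (wall 22 mm high).
- slot_mid (a point): Middle of the slot just behind the lip into which the flap goes, 11 mm wide front to back, at the height of the rim (44 mm); 39 mm in front of the box's centre; axes those of the box. Its rear side is a card slope that leads the flap's edge down and forwards, out beneath the lip, as the lid is pressed flat.
- soap_beside_left: round olive dahlia-petal soap, 75 mm across, 35 mm high, loose on the table about 0.15 m to the left of the open box (box +y); origin at the centre of its underside. Bystander.
- soap_beside_right: round grey-mauve rose soap, 69 mm across, 34 mm high, loose on the table about 0.15 m to the right of the open box; origin at the centre of its underside. Bystander.
- dial_timer: white round kitchen timer with a red bar on its dial, 61 mm across, 42 mm high, left of the work; origin at the centre of its underside. Bystander.
- soap_flute: heart-shaped mauve soap with fluted sides, 57x65 mm, 37 mm high, loose near the robot in front of the work; origin at the centre of its underside. Bystander.
- probe_thermometer: steel dial probe thermometer lying flat, 143 mm long, 8 mm high, near the front right; origin under its middle. Bystander.

How it is judged:
By the outcome, as a careful person would: the job done as asked, in the order asked, and still so for the second after the job is handed in, with the robot touching nothing.
It also fails if it takes over 45 s, if anything falls off the work surface, if the arm or the gripper's body presses on something with over 40 N, if the wrist force passes 120 N, or if a joint passes its speed limit or range.

ROBOT

A 7-joint arm with a two-finger parallel gripper is mounted at the origin on a cart in front of the work surface, level with it; the furniture and walls round the work are solid. World frame = base frame: x ahead of the robot, y to its left, z up, the work surface at z = 0. Lengths are in m, angles in rad, forces in N, time in s.
With the tool pointing down it reaches from about 0.425 to 1.025 m from the base axis. Payload 9.4 kg.
Tool frame: the origin (TCP) lies at the centre of the arm's flange, where the gripper is bolted on; the fingertips stand 186 mm ahead of it and the grasp point (between the pads) lies 167 mm ahead of it; z points along the fingers, x is the direction in which the jaws open and shut, and the axes are right-handed (so a half turn about z gives the same grasp; the last joint's range is limited). The gripper opens to 93 mm and grips with 3 to 60 N. Pads are 15 mm wide; open, the fingers measure 128 mm over their backs; the gripper's body (75 mm by 188 mm) begins 65 mm behind the grasp point.
Start: joints at [1.254, 0.599, -0.003, 1.599, 0.002, 0.943, -0.08], TCP at [0.172, -0.704, 0.405] pointing down, gripper open.
Joint ranges: [-2.57, 2.57], [-0.35, 1.97], [-1.29, 1.29], [0.11, 2.56], [-1.05, 4.19], [0.11, 1.86], [-2.63, 2.63]. Speed limits (rad/s): [2.22, 2.22, 3.01, 3.01, 3.14, 3.14, 3.14].

INTERFACE

Orientations are given as a 3x3 rotation matrix whose columns are the frame's x, y, z axes.
In Python, from station import bot, optics, models gives the robot as it stands. The module is installed in compiled form; this text tells all that it offers.
- The arm moves only by the tool send_rows, never from a script. Its argument "commands" is a list of rows, each an object of numbers: "hand": the opening in per cent of the stroke, from 0 (shut) to 100 (fully open); "dx", "dy", "dz": the shift along the world's x, y, z in m; "ax", "ay", "az": the turn, a rotation vector about the world's x, y, z in degrees. A call has 1 to 20 rows; each row shifts and turns the commanded pose from where the row before left it; what a row does not reach is not made up. A row lasts 1/10 s, in which the tool goes at most 50 mm and 8.59 degrees, less where a joint would pass 70% of its speed; a pose out of reach is approached as far as the arm can. A call with a gripper value outside its range is refused whole. The fingers move at their own pace and stop on an object; the grip force is fixed at half the most. Time passes only in rows, so rows that do not move let the fingers close. It gives the time, the measured TCP pose, the force and the opening at its end, in the units of the state.
- bot.sense(): the state, without advancing time (a new reading comes with each control period).
- optics.snapshot(name): name is "side" or "top" or "wrist"; returns (picture, depth): 400x640x3 uint8, red, green, blue; 400x640 float32, m along the optical axis (not along the pixel's ray), 0 where there is no reading.
- optics.camera_info(name): a dict with "vfov" (degrees; the focal length in pixels is half the picture's height over the tangent of half this angle, whatever the lens; pixels are square), "cx", "cy" (the principal point, pixels), "world_to_cam" (4x4, takes a point from world to camera coordinates); the wrist camera has in their place "tool_from_camera" (4x4, takes a point from camera to tool coordinates, whose origin is the TCP and whose axes are the tool frame's). Camera axes: x right, y up, looking along -z (the intrinsics and any distortion apply to the point x, -y, -z); pixel columns grow to the right and rows downward; lengths in m; the calibration is good to about 2 mm. A picture is of the moment at which its call begins: read the wrist's pose just before it. camera_info takes no time and is no camera call.
- bot.hand_in(): hands the job in, once; it reports no verdict.
Trained networks look in the newest picture that a camera, given by its name, has taken for a name from the list of things; names that differ only in an ending like _2 or _b are one class to them, and where a whole thing is asked for, a point or a joint stands for the part that bears it (a point fixed in the world has none). Each returns a list of dicts, best first, with "score" (0 to 1); they miss things now and then, are a little off and sometimes report something else, mostly with a low value. They report only what shows in the picture. A call takes as long as a camera call.
- models.recognise(camera, target): "xyz" ([x, y, z] in m, in the coordinates of the camera as it stood for that picture, good to about 4 mm: the middle of the surface that is visible of it).
- models.silhouettes(camera, target): "mask" (400x640 bool, what is visible of it).
The state is a dict: "t": time; "qpos": joint angles; "joint_vel": joint speeds; "effort": joint torques, N m; "eef_pos": TCP position; "eef_rot": TCP orientation; "wrist_force": force on the tool from outside, world axes, zero at the start; "wrist_torque": the same for the moment, N m; "grip_width": finger opening in m.
Only numpy, scipy, OpenCV 4.12 (cv2) and the standard library are available. Lean on these libraries where they do the work, as an engineer would, in place of code of your own. Each camera call takes 0.05 s, during which the arm holds its last target.

## Working session

There is one attempt and no reset: what is moved stays moved. The work goes in short steps, Python scripts to look and compute and a tool call to move; the robot and the scene stay as the last step left them, time stands still between calls to the robot, and variables do not carry over. Pictures are saved under pics/ and viewed, and the job is handed in when it is done.

Besides the shell and the picture viewer there is one more tool, called as name(argument=value, ...) on one line, values as JSON. send_rows: Moves the arm, as the interface text tells. Its arguments: {"type":"object","properties":{"commands":{"type":"array","items":{"type":"object","properties":{"hand":{"type":"number"},"dx":{"type":"number"},"dy":{"type":"number"},"dz":{"type":"number"},"ax":{"type":"number"},"ay":{"type":"number"},"az":{"type":"number"}}}}},"required":["commands"]}

```bash
mkdir -p pics
cat > h.py <<'E'
import numpy as np, cv2
from station import bot, optics, models
np.set_printoptions(precision=4,suppress=True)
def snap(cam,fn):
    s=bot.sense(); im,d=optics.snapshot(cam)
    cv2.imwrite('pics/'+fn+'.png',im[:,:,::-1]); np.save('pics/'+fn+'.npy',d)
    return s,im,d
def c2w(cam,s=None):
    ci=optics.camera_info(cam)
    if 'world_to_cam' in ci: return np.linalg.inv(np.array(ci['world_to_cam']))
    T=np.eye(4);T[:3,:3]=np.array(s['eef_rot']).reshape(3,3);T[:3,3]=s['eef_pos']
    return T@np.array(ci['tool_from_camera'])
def cloud(cam,d,s=None):
    ci=optics.camera_info(cam); f=200/np.tan(np.radians(ci['vfov'])/2)
    v,u=np.mgrid[0:400,0:640]
    P=np.stack([(u-ci['cx'])*d/f,-(v-ci['cy'])*d/f,-d,np.ones_like(d)],-1)
    return (P@c2w(cam,s).T)[...,:3]
def w(cam,p,s=None): return (c2w(cam,s)@np.append(p,1))[:3]
E
python3 - <<'E'
from h import *
for c in('side','top'):
    s,im,d=snap(c,c+'0')
    print(c,{k:v for k,v in optics.camera_info(c).items()})
    for t in('gift_box','box_lid','box_flap','lid_hinge','soap_beside_left','soap_beside_right','dial_timer','soap_flute','probe_thermometer'):
        for r in models.recognise(c,t)[:2]: print(t,round(r['score'],2),w(c,r['xyz']))
print(bot.sense())
E
```

```text
side {'vfov': 42.72664424069019, 'cx': 319.11545744213026, 'cy': 191.50728831027573, 'world_to_cam': array([[-0.9843, -0.1757, -0.0138,  0.5433],
       [ 0.104 , -0.642 ,  0.7596, -0.0801],
       [-0.1423,  0.7463,  0.6502, -1.2933],
       [ 0.    ,  0.    ,  0.    ,  1.    ]])}
gift_box 0.61 [ 0.5451 -0.0575  0.0404]
box_lid 0.58 [ 0.5684 -0.054   0.1175]
box_flap 0.73 [ 0.5654 -0.0631  0.1501]
lid_hinge 0.82 [ 0.5423 -0.0563  0.042 ]
lid_hinge 0.49 [ 0.5653 -0.062   0.1537]
soap_beside_left 0.75 [0.4327 0.0455 0.027 ]
dial_timer 0.77 [0.4118 0.3516 0.0321]
soap_flute 0.76 [0.3612 0.0109 0.0324]
probe_thermometer 0.47 [ 0.5435 -0.0568  0.0417]
top {'vfov': 42.104564209781735, 'cx': 311.2945910703091, 'cy': 204.63937306886632, 'world_to_cam': array([[-0.0012, -1.    , -0.0072,  0.0692],
       [ 0.9877, -0.0023,  0.1561, -0.5451],
       [-0.1561, -0.0069,  0.9877, -1.1288],
       [ 0.    ,  0.    ,  0.    ,  1.    ]])}
gift_box 0.7 [ 0.5401 -0.0839  0.0314]
box_lid 0.81 [ 0.573  -0.0659  0.1511]
box_flap 0.69 [ 0.5681 -0.0675  0.1508]
lid_hinge 0.68 [ 0.3598 -0.1015  0.0105]
lid
[... 178 characters left out ...]
ute 0.56 [0.3567 0.0009 0.0385]
soap_flute 0.28 [ 0.6158 -0.2151  0.0227]
probe_thermometer 0.48 [ 0.3603 -0.1024  0.0061]
{'t': 1.0, 'qpos': array([ 1.2543,  0.5993, -0.0025,  1.5994,  0.0018,  0.9429, -0.0798]), 'joint_vel': array([ 0.0009,  0.0012, -0.0007, -0.0014,  0.0011,  0.0003, -0.001 ]), 'effort': array([ -0.0003, -76.4861,   1.4961, -25.2716,  -0.0524,   0.0104,
         0.    ]), 'eef_pos': array([ 0.1722, -0.7042,  0.4047]), 'eef_rot': array([[ 0.2376, -0.9714, -0.    ],
       [-0.9714, -0.2376,  0.    ],
       [-0.    ,  0.    , -1.    ]]), 'wrist_force': array([ 0.4538, -0.2974,  0.4181]), 'wrist_torque': array([-0.0007, -0.0098, -0.0431]), 'grip_width': 0.09286279692882879}
```

View pics/side0.png

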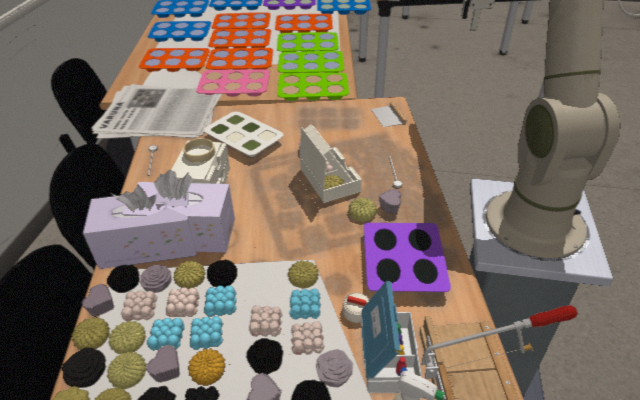

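View pics/top0.png

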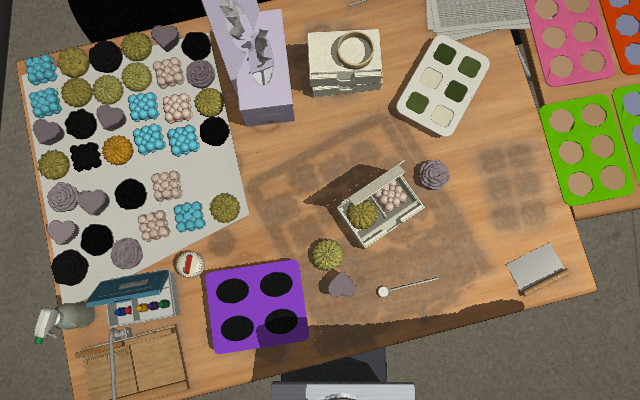

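Run:
```python
from h import *
from scipy.optimize import least_squares
im=cv2.imread('pics/top0.png'); cv2.imwrite('pics/topz.png',cv2.resize(im[140:270,280:460],None,fx=4.4,fy=4.4,interpolation=cv2.INTER_CUBIC))
im=cv2.imread('pics/side0.png'); cv2.imwrite('pics/sidez.png',cv2.resize(im[115:225,270:420],None,fx=5,fy=5,interpolation=cv2.INTER_CUBIC))
P=[cloud(c,np.load(f'pics/{c}0.npy')).reshape(-1,3) for c in('top','side')]
for p in P:
    m=(p[:,0]>.42)&(p[:,0]<.70)&(p[:,1]>-.2)&(p[:,1]<.03)&(p[:,2]>-.02)
    q=p[m]; np.save('pics/q.npy',q)
    print(len(q),'table z',np.median(q[q[:,2]<.012,2]))
    for a in np.arange(0.02,.19,.01):
        b=q[(q[:,2]>a)&(q[:,2]<a+.01)]
        if len(b)>3: print('%.2f'%a,len(b),b.mean(0),b.min(0),b.max(0))
```

```text
11659 table z 0.0001231926163018926
0.02 938 [ 0.5293 -0.083   0.0259] [ 0.4215 -0.1999  0.02  ] [0.6461 0.0285 0.03  ]
0.03 1190 [ 0.5327 -0.0802  0.0342] [ 0.4212 -0.1999  0.03  ] [0.6311 0.0289 0.0399]
0.04 538 [ 0.5148 -0.0977  0.0434] [ 0.4492 -0.1849  0.04  ] [0.6132 0.0105 0.0499]
0.05 4 [ 0.5256 -0.0168  0.0541] [ 0.46   -0.0617  0.0501] [0.5536 0.0108 0.0575]
0.13 12 [ 0.5727 -0.0505  0.1386] [ 0.5335 -0.1203  0.1367] [0.62   0.0061 0.1398]
0.14 318 [ 0.5755 -0.0643  0.1463] [ 0.5348 -0.1283  0.1404] [0.6237 0.0063 0.15  ]
0.15 347 [ 0.5651 -0.0688  0.1538] [ 0.5268 -0.1232  0.1501] [ 0.6038 -0.0138  0.16  ]
5772 table z 0.0014906643607016656
0.02 372 [ 0.5181 -0.0625  0.0254] [ 0.421  -0.1844  0.02  ] [0.6258 0.0292 0.03  ]
0.03 474 [ 0.5181 -0.0488  0.0346] [ 0.4201 -0.1839  0.03  ] [0.6286 0.0293 0.04  ]
0.04 281 [ 0.512  -0.0735  0.0443] [ 0.4463 -0.189   0.0401] [0.6288 0.0103 0.0499]
0.05 77 [ 0.5797 -0.0513  0.0549] [ 0.5362 -0.1259  0.05  ] [0.6285 0.0119 0.0599]
0.06 85 [ 0.5811 -0.0547  0.0648] [ 0.5361 -0.1273  0.06  ] [0.6283 0.0117 0.0697]
0.07 81 [ 0.5803 -0.0548  0.075 ] [ 0.5365 -0.1257  0.0704] [0.6275 0.009  0.0799]
0.08 84 [ 0.5769 -0.0517  0.0849] [ 0.5343 -0.1248  0.08  ] [0.6241 0.0113 0.09  ]
0.09 81 [ 0.5777 -0.054   0.0951] [ 0.5341 -0.124   0.0901] [0.6236 0.008  0.0997]
0.10 82 [ 0.5753 -0.0524  0.1045] [ 0.5339 -0.1251  0.1001] [0.6235 0.0088 0.1098]
0.11 87 [ 0.5783 -0.0579  0.1149] [ 0.5333 -0.1301  0.11  ] [0.6243 0.0113 0.1198]
0.12 89 [ 0.5737 -0.0529  0.1247] [ 0.5312 -0.1289  0.12  ] [0.6234 0.008  0.1298]
0.13 95 [ 0.5769 -0.0592  0.1347] [ 0.5307 -0.1296  0.13  ] [0.6232 0.0111 0.14  ]
0.14 179 [ 0.5717 -0.0597  0.146 ] [ 0.5308 -0.1283  0.1401] [0.6219 0.0098 0.15  ]
0.15 201 [ 0.562  -0.0666  0.154 ] [ 0.5232 -0.1293  0.15  ] [ 0.6037 -0.0152  0.1594]
```

View pics/topz.png

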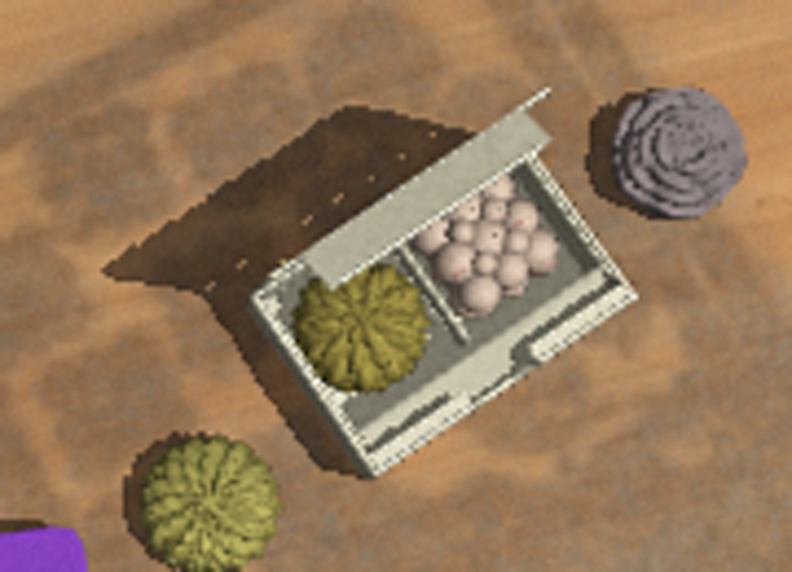

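View pics/sidez.png

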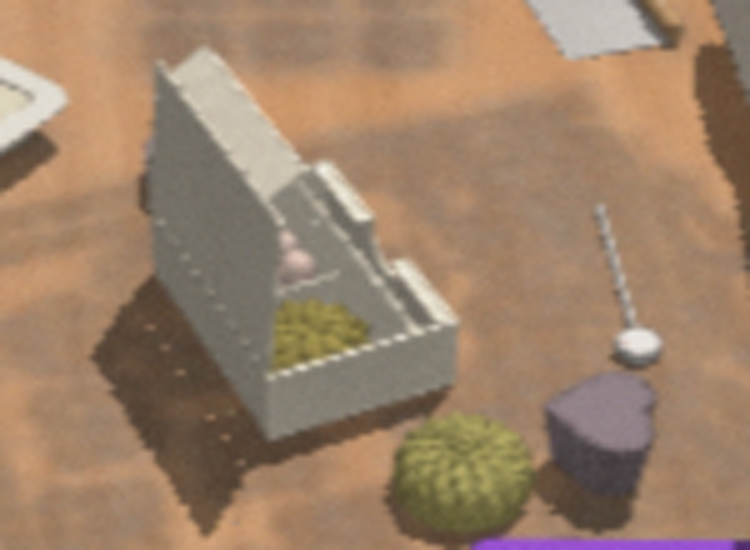

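```bash
cat > fit.py <<'E'
from h import *
from scipy.optimize import least_squares
T=cloud('top',np.load('pics/top0.npy')).reshape(-1,3); S=cloud('side',np.load('pics/side0.npy')).reshape(-1,3)
def roi(p,lo,hi): return p[((p>lo)&(p<hi)).all(1)]
L=roi(S,[.5,-.15,.055],[.65,.03,.135])
c=L.mean(0);u,s,vt=np.linalg.svd(L-c);n=vt[2]; n*=np.sign(n[0]); r=np.abs((L-c)@n); L=L[r<.004]; c=L.mean(0);n=np.linalg.svd(L-c)[2][2];n*=np.sign(n[0])
print('lid outer n',n,'yaw',np.degrees(np.arctan2(n[1],n[0])),'theta',np.pi/2-np.arcsin(n[2]) ,'rms',((L-c)@n).std())
# n=(sin th, cos th) in (x,z)
for nm,p in(('top',T),('side',S)):
    F=roi(p,[.5,-.15,.1405],[.65,.03,.165])
    F=F[((F-c)@n)<-.005]; cf=F.mean(0);nf=np.linalg.svd(F-cf)[2][2];nf*=np.sign(nf[2]);F=F[np.abs((F-cf)@nf)<.003];cf=F.mean(0);nf=np.linalg.svd(F-cf)[2][2];nf*=np.sign(nf[2])
    print(nm,'flap n',nf,'c',cf,'yaw',np.degrees(np.arctan2(nf[1],nf[0])),'rms',((F-cf)@nf).std())
    # box rim points
    R=roi(p,[.42,-.2,.040],[.66,.03,.048])
    rect=cv2.minAreaRect(R[:,:2].astype(np.float32)*1000); print(nm,'rim rect',rect)
E
python3 fit.py
```

```text
lid outer n [0.8248 0.559  0.0845] yaw 34.12553317949595 theta 1.486179007428003 rms 0.001058597068806122
top flap n [0.4638 0.3158 0.8278] c [ 0.5669 -0.0691  0.1526] yaw 34.24989048479463 rms 0.001321065747805767
top rim rect ((539.2357788085938, -87.81118774414062), (110.74977111816406, 164.36070251464844), 34.05680465698242)
side flap n [0.435  0.2859 0.8538] c [ 0.5633 -0.066   0.1528] yaw 33.317943415736494 rms 0.0013445657104489948
side rim rect ((536.6322631835938, -87.63395690917969), (113.87870788574219, 169.59425354003906), 34.12154769897461)
```

send_rows(commands=[{"hand": 0, "dx": 0.019, "dy": 0.031, "az": 1}, {"hand": 0, "dx": 0.019, "dy": 0.031, "az": 1}, {"hand": 0, "dx": 0.019, "dy": 0.031, "az": 1}, {"hand": 0, "dx": 0.019, "dy": 0.031, "az": 1}, {"hand": 0, "dx": 0.019, "dy": 0.031, "az": 1}, {"hand": 0, "dx": 0.019, "dy": 0.031, "az": 1}, {"hand": 0, "dx": 0.019, "dy": 0.031, "az": 1}, {"hand": 0, "dx": 0.019, "dy": 0.031, "az": 1}, {"hand": 0, "dx": 0.019, "dy": 0.031, "az": 1}, {"hand": 0, "dx": 0.019, "dy": 0.031, "az": 1}, {"hand": 0, "dx": 0.019, "dy": 0.031, "az": 1}, {"hand": 0, "dx": 0.019, "dy": 0.031, "az": 1}, {"hand": 0, "dx": 0.019, "dy": 0.031, "az": 1}, {"hand": 0, "dx": 0.019, "dy": 0.031, "az": 1}, {"hand": 0, "dx": 0.019, "dy": 0.031, "az": 1}, {"hand": 0, "dx": 0.019, "dy": 0.031, "az": 1}, {"hand": 0, "dx": 0.019, "dy": 0.031, "az": 1}, {"hand": 0, "dx": 0.019, "dy": 0.031, "az": 1}, {"hand": 0, "dx": 0.019, "dy": 0.031, "az": 1}, {"hand": 0, "dx": 0.019, "dy": 0.031, "az": 1}])

```text
schema error: expected keys hand, dx, dy, dz, ax, ay, az
```

send_rows(commands=[{"hand": 0, "dx": 0.019, "dy": 0.031, "dz": 0, "ax": 0, "ay": 0, "az": 1}, {"hand": 0, "dx": 0.019, "dy": 0.031, "dz": 0, "ax": 0, "ay": 0, "az": 1}, {"hand": 0, "dx": 0.019, "dy": 0.031, "dz": 0, "ax": 0, "ay": 0, "az": 1}, {"hand": 0, "dx": 0.019, "dy": 0.031, "dz": 0, "ax": 0, "ay": 0, "az": 1}, {"hand": 0, "dx": 0.019, "dy": 0.031, "dz": 0, "ax": 0, "ay": 0, "az": 1}, {"hand": 0, "dx": 0.019, "dy": 0.031, "dz": 0, "ax": 0, "ay": 0, "az": 1}, {"hand": 0, "dx": 0.019, "dy": 0.031, "dz": 0, "ax": 0, "ay": 0, "az": 1}, {"hand": 0, "dx": 0.019, "dy": 0.031, "dz": 0, "ax": 0, "ay": 0, "az": 1}, {"hand": 0, "dx": 0.019, "dy": 0.031, "dz": 0, "ax": 0, "ay": 0, "az": 1}, {"hand": 0, "dx": 0.019, "dy": 0.031, "dz": 0, "ax": 0, "ay": 0, "az": 1}, {"hand": 0, "dx": 0.019, "dy": 0.031, "dz": 0, "ax": 0, "ay": 0, "az": 1}, {"hand": 0, "dx": 0.019, "dy": 0.031, "dz": 0, "ax": 0, "ay": 0, "az": 1}, {"hand": 0, "dx": 0.019, "dy": 0.031, "dz": 0, "ax": 0, "ay": 0, "az": 1}, {"hand": 0, "dx": 0.019, "dy": 0.031, "dz": 0, "ax": 0, "ay": 0, "az": 1}, {"hand": 0, "dx": 0.019, "dy": 0.031, "dz": 0, "ax": 0, "ay": 0, "az": 1}, {"hand": 0, "dx": 0.019, "dy": 0.031, "dz": 0, "ax": 0, "ay": 0, "az": 1}, {"hand": 0, "dx": 0.019, "dy": 0.031, "dz": 0, "ax": 0, "ay": 0, "az": 1}, {"hand": 0, "dx": 0.019, "dy": 0.031, "dz": 0, "ax": 0, "ay": 0, "az": 1}, {"hand": 0, "dx": 0.019, "dy": 0.031, "dz": 0, "ax": 0, "ay": 0, "az": 1}, {"hand": 0, "dx": 0.019, "dy": 0.031, "dz": 0, "ax": 0, "ay": 0, "az": 1}])

```text
t: 3.0
eef_pos: [0.5528, -0.0829, 0.4049]
eef_rot: [[0.556, -0.831, 0.0], [-0.831, -0.556, -0.0], [0.0, -0.0, -1.0]]
wrist_force: [-0.1, -1.0, -0.0]
grip_width: 0.0006
```

```bash
cat > look.py <<'E'
import sys
from h import *
n=sys.argv[1]
s,im,d=snap('side','s'+n)
cv2.imwrite('pics/sz%s.png'%n,cv2.resize(im[80:225,250:430,::-1],None,fx=4,fy=4,interpolation=cv2.INTER_CUBIC))
s=bot.sense();B=np.array([.538,-.088]);c,sn=np.cos(np.radians(34.1)),np.sin(np.radians(34.1))
e=np.array(s['eef_pos']);q=e[:2]-B
R=np.array(s['eef_rot'])
print('t',s['t'],'eef',e,'tip box x,y,z mm',1000*(c*q[0]+sn*q[1]),1000*(-sn*q[0]+c*q[1]),1000*(e[2]-.186),'F',s['wrist_force'],'xang',np.degrees(np.arctan2(R[1,0],R[0,0])),'zax',R[:,2],'w',s['grip_width'])
E
python3 look.py 1
```

```text
t 3.05 eef [ 0.5557 -0.0772  0.4051] tip box x,y,z mm 20.74562442061413 -0.9690764996013352 219.1208673013176 F [3.0847 4.948  1.1565] xang -55.81531689862099 zax [ 0.0032  0.0033 -1.    ] w 0.00028989346109057544
```

View pics/sz1.png

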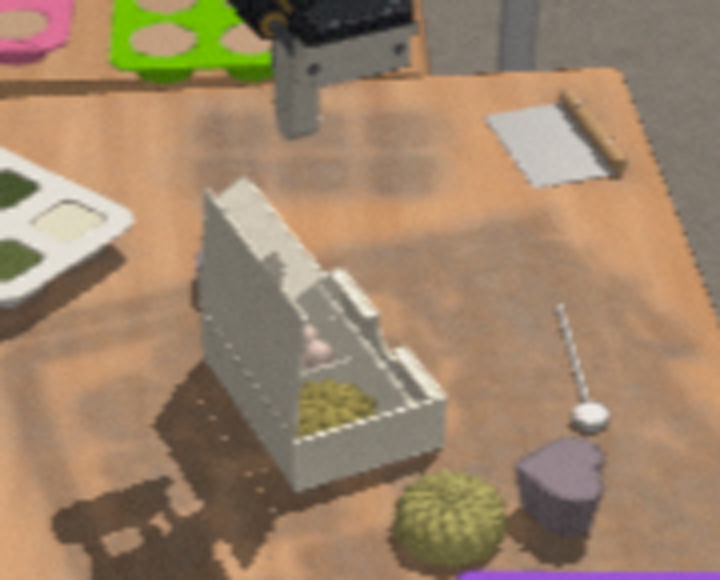

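The picture shows the closed fingers at about (300,130), hanging above the flap and clear of the lid. Next I press the flap down.

send_rows(commands=[{"hand": 0, "dx": 0, "dy": 0, "dz": -0.02, "ax": 0, "ay": 0, "az": 0}, {"hand": 0, "dx": 0, "dy": 0, "dz": -0.02, "ax": 0, "ay": 0, "az": 0}, {"hand": 0, "dx": 0, "dy": 0, "dz": -0.018, "ax": 0, "ay": 0, "az": 0}, {"hand": 0, "dx": 0, "dy": 0, "dz": -0.003, "ax": 0, "ay": 0, "az": 0}, {"hand": 0, "dx": 0, "dy": 0, "dz": -0.003, "ax": 0, "ay": 0, "az": 0}, {"hand": 0, "dx": 0, "dy": 0, "dz": -0.003, "ax": 0, "ay": 0, "az": 0}, {"hand": 0, "dx": 0, "dy": 0, "dz": -0.003, "ax": 0, "ay": 0, "az": 0}, {"hand": 0, "dx": 0, "dy": 0, "dz": -0.003, "ax": 0, "ay": 0, "az": 0}, {"hand": 0, "dx": 0, "dy": 0, "dz": -0.003, "ax": 0, "ay": 0, "az": 0}, {"hand": 0, "dx": 0, "dy": 0, "dz": -0.003, "ax": 0, "ay": 0, "az": 0}, {"hand": 0, "dx": 0, "dy": 0, "dz": 0, "ax": 0, "ay": 0, "az": 0}, {"hand": 0, "dx": 0, "dy": 0, "dz": 0, "ax": 0, "ay": 0, "az": 0}])

```text
t: 4.25
eef_pos: [0.5522, -0.0842, 0.3257]
eef_rot: [[0.555, -0.832, -0.0], [-0.832, -0.555, -0.0], [-0.0, 0.0, -1.0]]
wrist_force: [0.3, 0.8, -0.1]
grip_width: 0.0006
```

```bash
python3 look.py 2
```

```text
t 4.3 eef [ 0.5522 -0.0842  0.3258] tip box x,y,z mm 13.898568862009249 -4.857087147561079 139.75588624110276 F [-0.1789 -0.4949  0.3334] xang -56.25504095831785 zax [-0. -0. -1.] w 0.0004860096874218475
```

View pics/sz2.png

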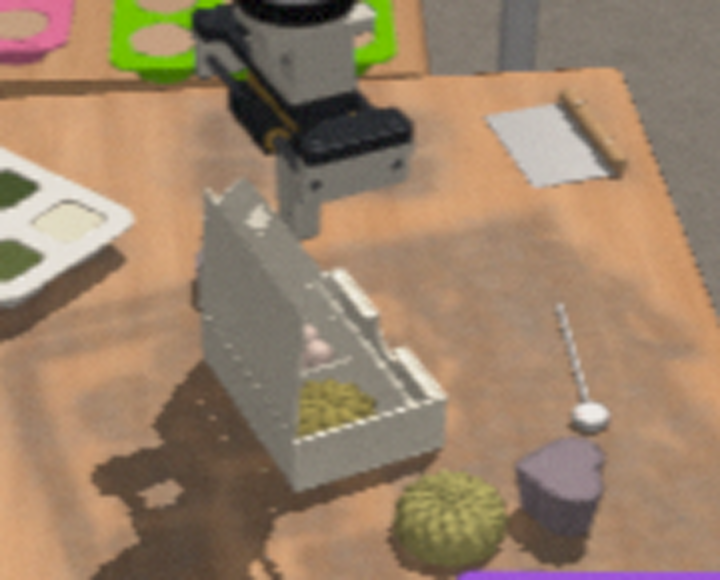

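send_rows(commands=[{"hand": 0, "dx": 0, "dy": 0, "dz": 0.012, "ax": 0, "ay": 0, "az": 0}, {"hand": 0, "dx": 0.005, "dy": 0.009, "dz": 0, "ax": 0, "ay": 0, "az": 0}, {"hand": 0, "dx": 0, "dy": 0, "dz": -0.008, "ax": 0, "ay": 0, "az": 0}, {"hand": 0, "dx": 0, "dy": 0, "dz": -0.003, "ax": 0, "ay": 0, "az": 0}, {"hand": 0, "dx": 0, "dy": 0, "dz": -0.003, "ax": 0, "ay": 0, "az": 0}, {"hand": 0, "dx": 0, "dy": 0, "dz": -0.002, "ax": 0, "ay": 0, "az": 0}, {"hand": 0, "dx": 0, "dy": 0, "dz": -0.001, "ax": 0, "ay": 0, "az": 0}, {"hand": 0, "dx": 0, "dy": 0, "dz": 0, "ax": 0, "ay": 0, "az": 0}, {"hand": 0, "dx": 0, "dy": 0, "dz": 0, "ax": 0, "ay": 0, "az": 0}])

```text
t: 5.2
eef_pos: [0.5572, -0.0753, 0.3207]
eef_rot: [[0.555, -0.832, -0.0], [-0.832, -0.555, -0.0], [0.0, 0.0, -1.0]]
wrist_force: [0.1, 0.1, 0.8]
grip_width: 0.0007
```

```bash
python3 look.py 3
```

```text
t 5.25 eef [ 0.5572 -0.0753  0.3208] tip box x,y,z mm 23.03077086575154 -0.27580730006565235 134.80173556857494 F [-1.5594 -0.1765 -0.0742] xang -56.26514817806723 zax [ 0.0001 -0.     -1.    ] w 0.0002715634818825872
```

View pics/sz3.png

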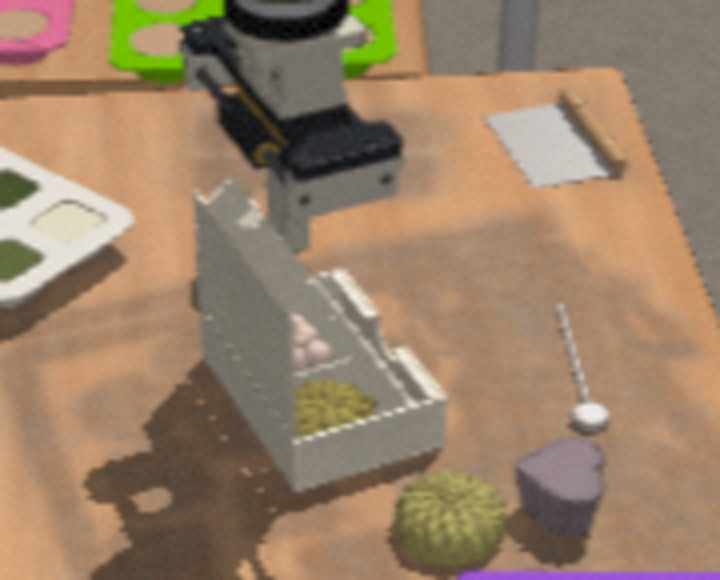

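send_rows(commands=[{"hand": 0, "dx": 0, "dy": 0, "dz": 0.03, "ax": 0, "ay": 0, "az": 0}, {"hand": 0, "dx": 0, "dy": 0, "dz": 0.03, "ax": 0, "ay": 0, "az": 0}, {"hand": 0, "dx": 0, "dy": 0, "dz": 0, "ax": 0, "ay": 0, "az": 0}])

```text
t: 5.55
eef_pos: [0.5581, -0.0753, 0.3843]
eef_rot: [[0.555, -0.832, 0.006], [-0.832, -0.555, -0.0], [0.004, -0.005, -1.0]]
wrist_force: [-0.1, -0.5, -0.5]
grip_width: 0.0004
```

```bash
cat > meas.py <<'E'
from h import *
import sys
B=np.array([.538,-.088]);c,sn=np.cos(np.radians(34.1)),np.sin(np.radians(34.1))
def box(p):
    q=p.copy();d=p[...,:2]-B
    q[...,0]=c*d[...,0]+sn*d[...,1];q[...,1]=-sn*d[...,0]+c*d[...,1];return q*1000
if __name__=='__main__':
    P=box(cloud('side',np.load('pics/s%s.npy'%sys.argv[1])).reshape(-1,3))
    zmax=float(sys.argv[2]) if len(sys.argv)>2 else 170
    m=(P[:,0]>-75)&(P[:,0]<110)&(np.abs(P[:,1])<80)&(P[:,2]>46)&(P[:,2]<zmax)
    P=P[m]
    # profile picture box x vs z
    img=np.full((500,760,3),255,np.uint8)
    for x,y,z in P:
        col=(0,0,255) if y>30 else (0,160,0) if y>-30 else (255,0,0)
        cv2.circle(img,(int((x+80)*4),int(490-(z-40)*3.5)),1,col,-1)
    cv2.imwrite('pics/prof%s.png'%sys.argv[1],img)
    L=P[(P[:,2]>60)&(P[:,2]<130)&(P[:,0]>30)&(np.abs(P[:,1])<70)]
    if len(L)>20:
        k=np.polyfit(L[:,2],L[:,0],1); r=L[:,0]-np.polyval(k,L[:,2]);L=L[np.abs(r)<4];k=np.polyfit(L[:,2],L[:,0],1)
        print('theta',np.arctan2(1,-k[0]),'x at z45',np.polyval(k,45),len(L))
E
python3 look.py 4; python3 meas.py 4
```

```text
t 5.6 eef [ 0.5576 -0.0753  0.3826] tip box x,y,z mm 23.296517913100345 -0.4702616986106342 196.56574624124852 F [-0.6793  0.952  -0.4283] xang -56.27445883864392 zax [ 0.0039 -0.0004 -1.    ] w 0.00027728647579179405
theta 1.571653945496878 x at z45 55.78241503327286 422
```

View pics/sz4.png

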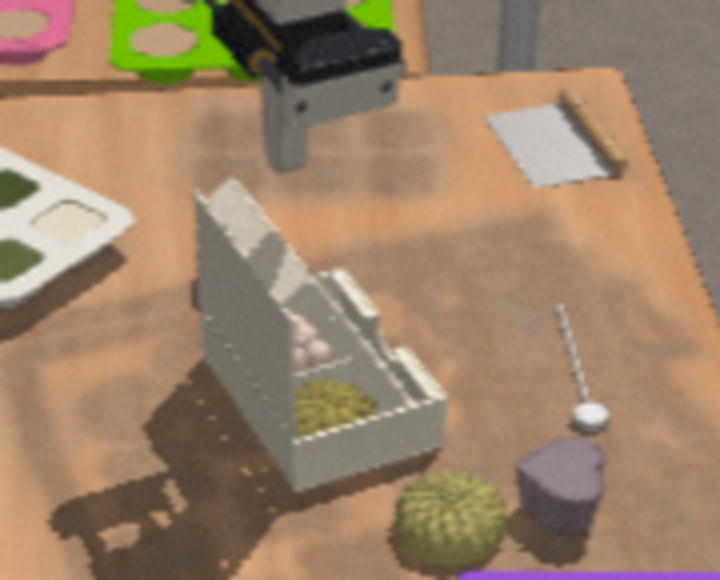

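View pics/prof4.png

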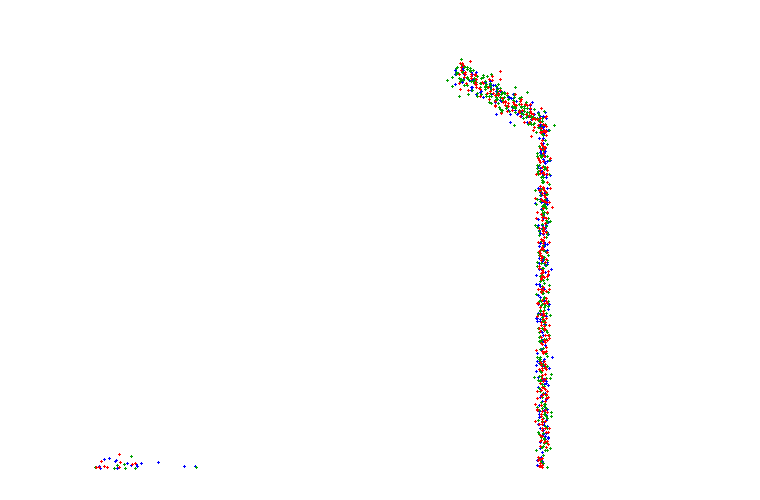

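send_rows(commands=[{"hand": 0, "dx": 0.0075, "dy": 0.005, "dz": 0, "ax": 0, "ay": 0, "az": 0}, {"hand": 0, "dx": 0, "dy": 0, "dz": -0.015, "ax": 0, "ay": 0, "az": 0}, {"hand": 0, "dx": 0, "dy": 0, "dz": -0.015, "ax": 0, "ay": 0, "az": 0}, {"hand": 0, "dx": 0, "dy": 0, "dz": -0.004, "ax": 0, "ay": 0, "az": 0}, {"hand": 0, "dx": 0, "dy": 0, "dz": -0.004, "ax": 0, "ay": 0, "az": 0}, {"hand": 0, "dx": 0, "dy": 0, "dz": -0.004, "ax": 0, "ay": 0, "az": 0}, {"hand": 0, "dx": 0, "dy": 0, "dz": -0.004, "ax": 0, "ay": 0, "az": 0}, {"hand": 0, "dx": 0, "dy": 0, "dz": -0.004, "ax": 0, "ay": 0, "az": 0}, {"hand": 0, "dx": 0, "dy": 0, "dz": -0.004, "ax": 0, "ay": 0, "az": 0}, {"hand": 0, "dx": 0, "dy": 0, "dz": -0.003, "ax": 0, "ay": 0, "az": 0}, {"hand": 0, "dx": 0, "dy": 0, "dz": -0.002, "ax": 0, "ay": 0, "az": 0}, {"hand": 0, "dx": 0, "dy": 0, "dz": 0, "ax": 0, "ay": 0, "az": 0}, {"hand": 0, "dx": 0, "dy": 0, "dz": 0, "ax": 0, "ay": 0, "az": 0}])

```text
t: 6.9
eef_pos: [0.565, -0.0702, 0.3243]
eef_rot: [[0.555, -0.832, 0.003], [-0.832, -0.555, -0.001], [0.002, -0.002, -1.0]]
wrist_force: [-6.9, -0.2, 26.8]
grip_width: 0.0003
```

```bash
python3 look.py 5; python3 meas.py 5
```

```text
t 6.95 eef [ 0.565  -0.0702  0.3243] tip box x,y,z mm 32.32829440371933 -0.379701536212633 138.25683339879507 F [-6.6234 -1.2034 27.0167] xang -56.267235782752714 zax [ 0.0029 -0.0006 -1.    ] w 0.0004343270144530803
theta 1.5743929806786834 x at z45 56.60549357128538 416
```

View pics/sz5.png

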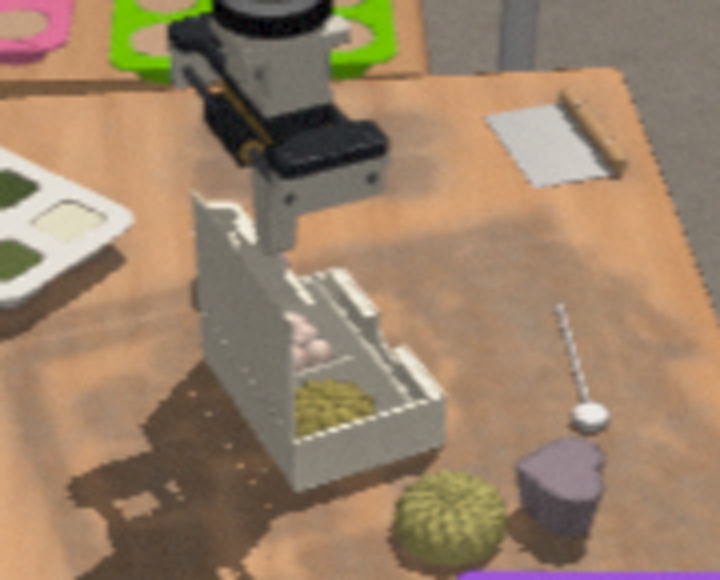

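View pics/prof5.png

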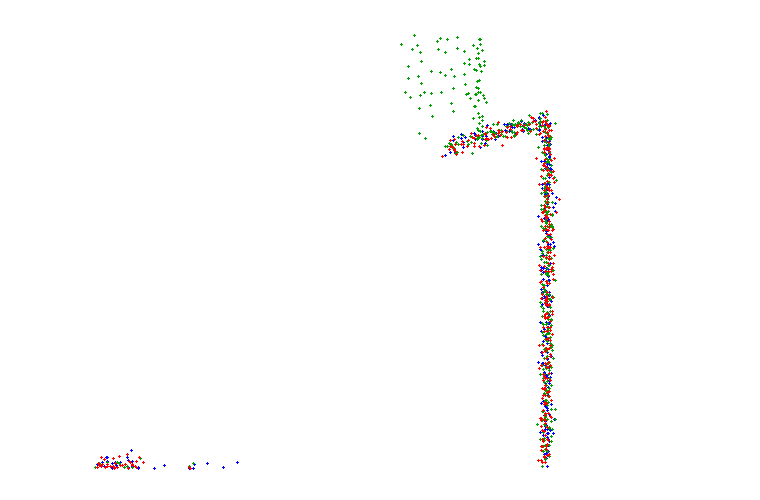

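send_rows(commands=[{"hand": 0, "dx": 0, "dy": 0, "dz": 0.004, "ax": 0, "ay": 0, "az": 0}, {"hand": 0, "dx": 0, "dy": 0, "dz": 0.016, "ax": 0, "ay": 0, "az": 0}, {"hand": 0, "dx": 0, "dy": 0, "dz": 0.025, "ax": 0, "ay": 0, "az": 0}, {"hand": 0, "dx": 0.011, "dy": 0.0075, "dz": 0.015, "ax": 0, "ay": 0, "az": 0}, {"hand": 0, "dx": 0.022, "dy": 0.015, "dz": 0, "ax": 0, "ay": 0, "az": 0}, {"hand": 0, "dx": 0.011, "dy": 0.0075, "dz": 0, "ax": 0, "ay": 0, "az": 0}, {"hand": 0, "dx": 0, "dy": 0, "dz": 0, "ax": 0, "ay": 0, "az": 0}, {"hand": 0, "dx": 0, "dy": 0, "dz": 0, "ax": 0, "ay": 0, "az": 0}])

```text
t: 7.75
eef_pos: [0.6081, -0.0405, 0.3809]
eef_rot: [[0.556, -0.831, -0.002], [-0.831, -0.556, -0.0], [-0.001, 0.002, -1.0]]
wrist_force: [-0.3, 0.1, 0.2]
grip_width: 0.0003
```

```bash
python3 look.py 6; python3 meas.py 6
python3 - <<'E'
from meas import *
P=box(cloud('side',np.load('pics/s6.npy')).reshape(-1,3))
F=P[(P[:,0]>25)&(P[:,0]<52)&(np.abs(P[:,1])<60)&(P[:,2]>125)&(P[:,2]<150)]
k=np.polyfit(F[:,0],F[:,2],1);F=F[abs(F[:,2]-np.polyval(k,F[:,0]))<3];k=np.polyfit(F[:,0],F[:,2],1);print('phi',-np.arctan(k[0]),len(F),F.min(0),F.max(0))
E
```

```text
t 7.8 eef [ 0.6079 -0.0409  0.3809] tip box x,y,z mm 84.28332578498865 -0.1439543829032386 194.94314887008207 F [-0.7677  0.1635 -0.4797] xang -56.281250115465255 zax [-0.002  -0.0005 -1.    ] w 0.000551148101052734
theta 1.5809040774352414 x at z45 55.866624153126104 416
phi -0.2885547490795213 177 [ 29.6009 -59.4239 134.8527] [ 51.8998  59.7676 145.5819]
```

View pics/sz6.png

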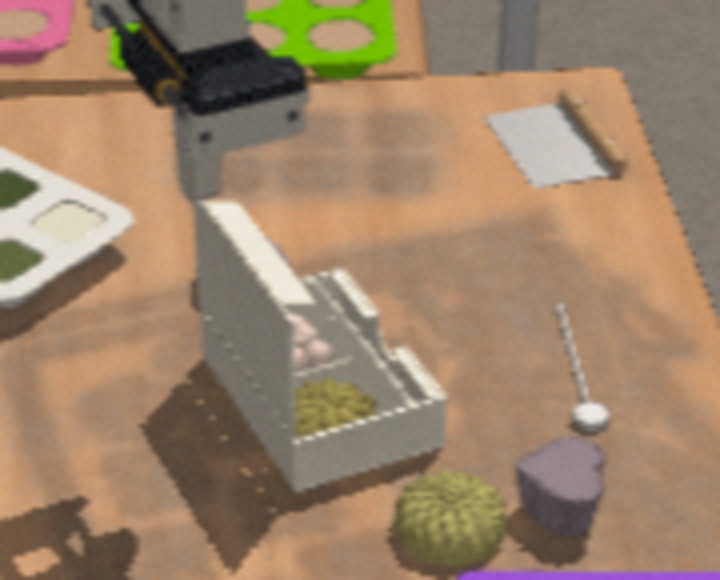

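send_rows(commands=[{"hand": 0, "dx": 0, "dy": 0, "dz": -0.03, "ax": 0, "ay": 0, "az": 0}, {"hand": 0, "dx": 0, "dy": 0, "dz": -0.03, "ax": 0, "ay": 0, "az": 0}, {"hand": 0, "dx": 0, "dy": 0, "dz": -0.011, "ax": 0, "ay": 0, "az": 0}, {"hand": 0, "dx": -0.0075, "dy": -0.005, "dz": 0, "ax": 0, "ay": 0, "az": 0}, {"hand": 0, "dx": -0.0075, "dy": -0.005, "dz": 0, "ax": 0, "ay": 0, "az": 0}, {"hand": 0, "dx": -0.006, "dy": -0.004, "dz": 0, "ax": 0, "ay": 0, "az": 0}, {"hand": 0, "dx": -0.006, "dy": -0.004, "dz": 0, "ax": 0, "ay": 0, "az": 0}, {"hand": 0, "dx": -0.0065, "dy": -0.0044, "dz": -0.002, "ax": 0, "ay": 0, "az": 0}, {"hand": 0, "dx": -0.0065, "dy": -0.0044, "dz": -0.002, "ax": 0, "ay": 0, "az": 0}, {"hand": 0, "dx": -0.006, "dy": -0.004, "dz": -0.0035, "ax": 0, "ay": 0, "az": 0}, {"hand": 0, "dx": -0.006, "dy": -0.004, "dz": -0.0035, "ax": 0, "ay": 0, "az": 0}, {"hand": 0, "dx": 0, "dy": 0, "dz": 0, "ax": 0, "ay": 0, "az": 0}, {"hand": 0, "dx": 0, "dy": 0, "dz": 0, "ax": 0, "ay": 0, "az": 0}])

```text
t: 9.1
eef_pos: [0.5566, -0.0751, 0.2995]
eef_rot: [[0.555, -0.832, -0.001], [-0.832, -0.555, 0.0], [-0.0, 0.001, -1.0]]
wrist_force: [-0.2, -0.4, 0.4]
grip_width: 0.0007
```

```bash
python3 look.py 7; python3 meas.py 7
```

```text
t 9.15 eef [ 0.5568 -0.0749  0.2996] tip box x,y,z mm 22.89867970434447 0.3094387362516712 113.58201604775431 F [ 0.4331 -0.3767 -0.5939] xang -56.254020133163095 zax [-0.0003  0.0002 -1.    ] w 0.0008142522606073174
theta 1.0421919153265171 x at z45 54.49570146225593 301
```

View pics/sz7.png

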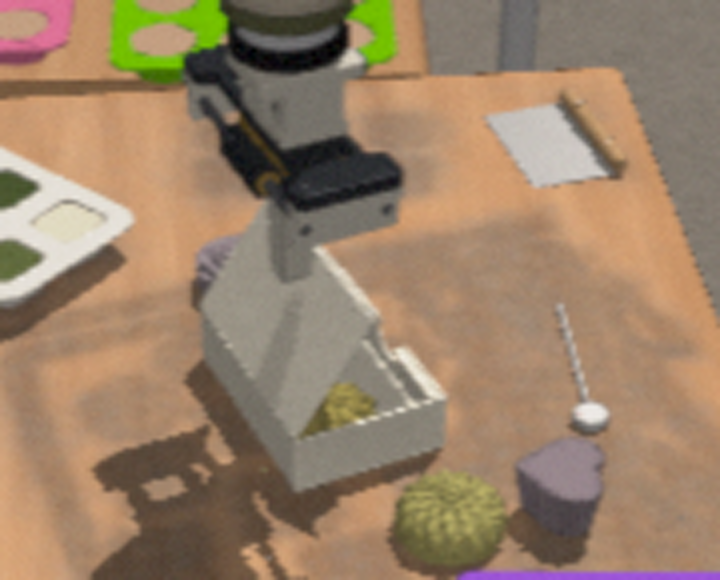

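View pics/prof7.png

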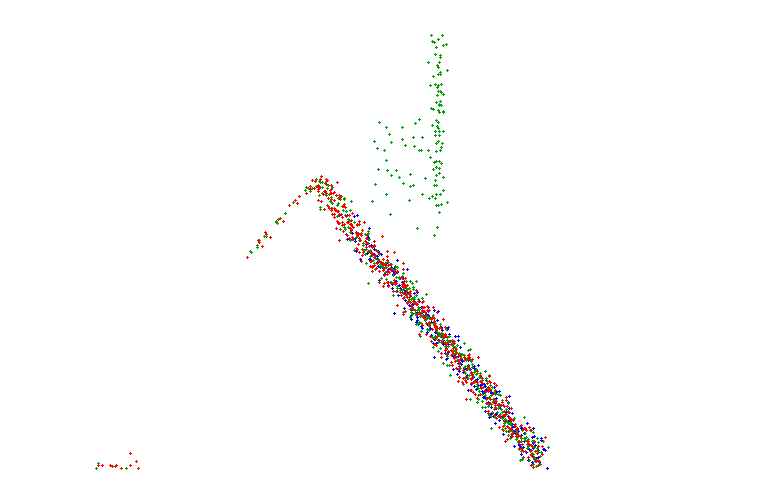

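send_rows(commands=[{"hand": 0, "dx": -0.0053, "dy": -0.0036, "dz": -0.0048, "ax": 0, "ay": 0, "az": 0}, {"hand": 0, "dx": -0.0053, "dy": -0.0036, "dz": -0.0048, "ax": 0, "ay": 0, "az": 0}, {"hand": 0, "dx": -0.0044, "dy": -0.003, "dz": -0.006, "ax": 0, "ay": 0, "az": 0}, {"hand": 0, "dx": -0.0044, "dy": -0.003, "dz": -0.006, "ax": 0, "ay": 0, "az": 0}, {"hand": 0, "dx": -0.0026, "dy": -0.0017, "dz": -0.005, "ax": 0, "ay": 0, "az": 0}, {"hand": 0, "dx": -0.0026, "dy": -0.0017, "dz": -0.005, "ax": 0, "ay": 0, "az": 0}, {"hand": 0, "dx": -0.0028, "dy": -0.0019, "dz": -0.005, "ax": 0, "ay": 0, "az": 0}, {"hand": 0, "dx": 0, "dy": 0, "dz": 0, "ax": 0, "ay": 0, "az": 0}, {"hand": 0, "dx": 0, "dy": 0, "dz": 0, "ax": 0, "ay": 0, "az": 0}])

```text
t: 10.05
eef_pos: [0.5292, -0.0936, 0.263]
eef_rot: [[0.555, -0.832, -0.001], [-0.832, -0.555, -0.0], [-0.0, 0.001, -1.0]]
wrist_force: [-0.2, -0.2, 0.4]
grip_width: 0.0005
```

```bash
python3 look.py 8; python3 meas.py 8
```

```text
t 10.1 eef [ 0.5293 -0.0935  0.2631] tip box x,y,z mm -10.277133258632018 0.2904244882525218 77.13287655489836 F [-0.4983 -0.0637 -0.0131] xang -56.254679152366805 zax [-0.0002 -0.     -1.    ] w 0.0005919972745585282
```

View pics/sz8.png

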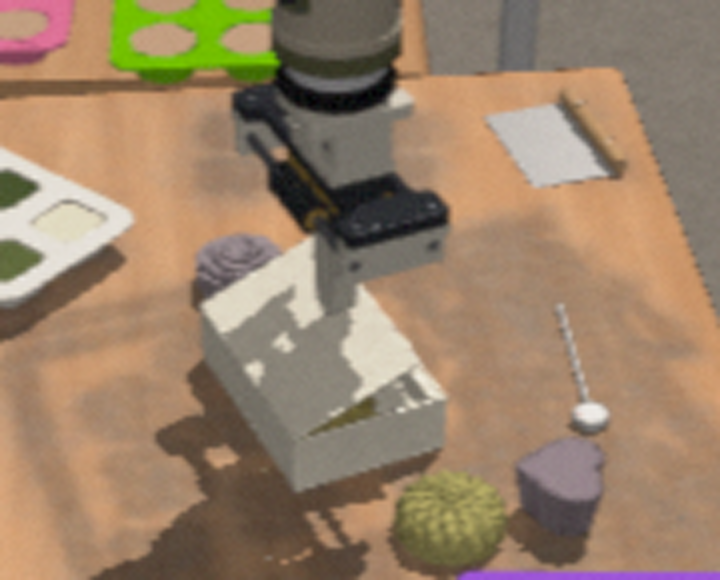

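View pics/prof8.png

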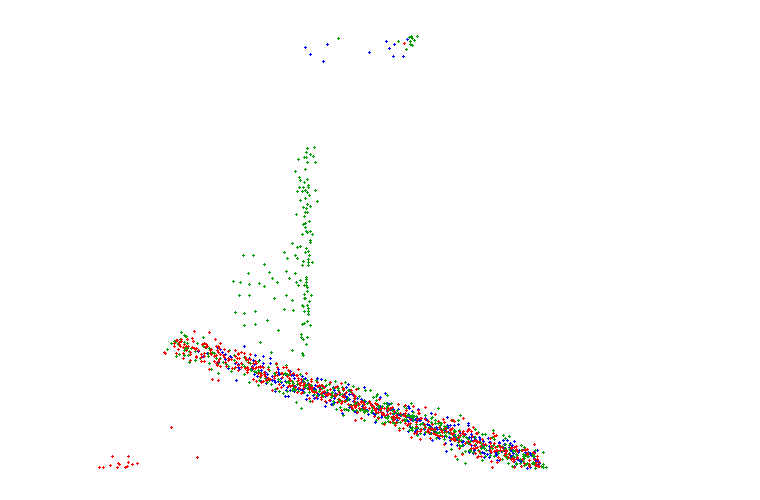

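send_rows(commands=[{"hand": 0, "dx": 0, "dy": 0, "dz": 0.01, "ax": 0, "ay": 0, "az": 0}, {"hand": 0, "dx": -0.0108, "dy": -0.0073, "dz": 0, "ax": 0, "ay": 0, "az": 0}, {"hand": 0, "dx": 0, "dy": 0, "dz": -0.004, "ax": 0, "ay": 0, "az": 0}, {"hand": 0, "dx": 0, "dy": 0, "dz": -0.004, "ax": 0, "ay": 0, "az": 0}, {"hand": 0, "dx": 0, "dy": 0, "dz": -0.003, "ax": 0, "ay": 0, "az": 0}, {"hand": 0, "dx": 0, "dy": 0, "dz": -0.003, "ax": 0, "ay": 0, "az": 0}, {"hand": 0, "dx": 0, "dy": 0, "dz": -0.003, "ax": 0, "ay": 0, "az": 0}, {"hand": 0, "dx": 0, "dy": 0, "dz": -0.003, "ax": 0, "ay": 0, "az": 0}, {"hand": 0, "dx": 0, "dy": 0, "dz": -0.003, "ax": 0, "ay": 0, "az": 0}, {"hand": 0, "dx": 0, "dy": 0, "dz": 0, "ax": 0, "ay": 0, "az": 0}, {"hand": 0, "dx": 0, "dy": 0, "dz": 0, "ax": 0, "ay": 0, "az": 0}])

```text
t: 11.2
eef_pos: [0.5185, -0.1008, 0.25]
eef_rot: [[0.556, -0.831, -0.0], [-0.831, -0.556, 0.0], [-0.0, 0.0, -1.0]]
wrist_force: [-0.4, 0.3, 0.5]
grip_width: 0.0008
```

```bash
python3 look.py 9; python3 meas.py 9
```

```text
t 11.25 eef [ 0.5186 -0.1008  0.2501] tip box x,y,z mm -23.276389243796178 0.3059883830782949 64.10971509357938 F [ 0.2037  0.1036 -0.3815] xang -56.25520374404246 zax [-0.  0. -1.] w 0.0006105196531862691
```

View pics/sz9.png

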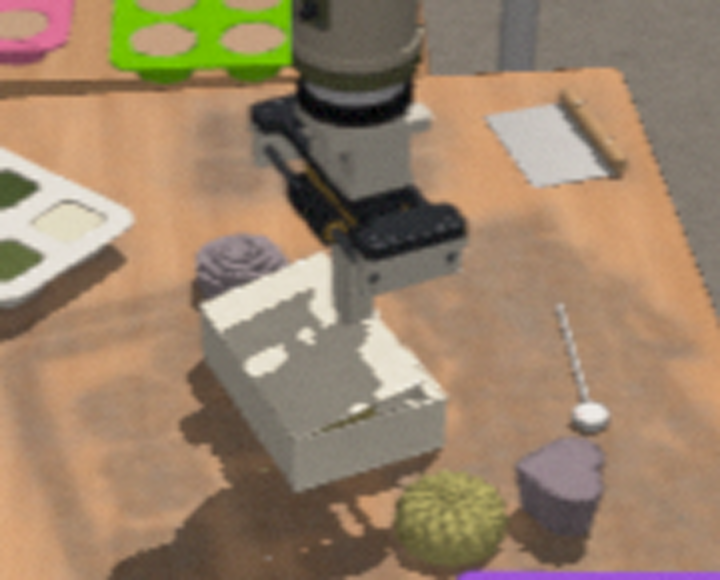

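View pics/prof9.png

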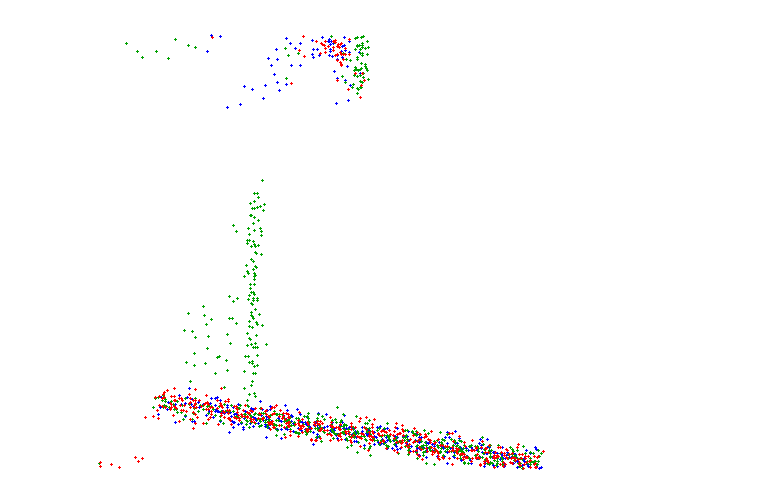

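send_rows(commands=[{"hand": 0, "dx": 0, "dy": 0, "dz": -0.003, "ax": 0, "ay": 0, "az": 0}, {"hand": 0, "dx": 0, "dy": 0, "dz": -0.003, "ax": 0, "ay": 0, "az": 0}, {"hand": 0, "dx": 0, "dy": 0, "dz": -0.003, "ax": 0, "ay": 0, "az": 0}, {"hand": 0, "dx": 0, "dy": 0, "dz": -0.002, "ax": 0, "ay": 0, "az": 0}, {"hand": 0, "dx": 0, "dy": 0, "dz": -0.002, "ax": 0, "ay": 0, "az": 0}, {"hand": 0, "dx": 0, "dy": 0, "dz": 0, "ax": 0, "ay": 0, "az": 0}])

```text
t: 11.85
eef_pos: [0.5186, -0.1007, 0.2368]
eef_rot: [[0.556, -0.831, -0.0], [-0.831, -0.556, 0.0], [-0.0, 0.0, -1.0]]
wrist_force: [-1.0, 0.1, 0.6]
grip_width: 0.001
```

```bash
python3 look.py 10; python3 meas.py 10
```

```text
t 11.9 eef [ 0.5186 -0.1007  0.2369] tip box x,y,z mm -23.196152412204967 0.3347709974076147 50.919140392961445 F [ 0.1475 -1.0111  0.9739] xang -56.25354765121551 zax [ 0.      0.0002 -1.    ] w 0.0004661404890032182
```

View pics/sz10.png

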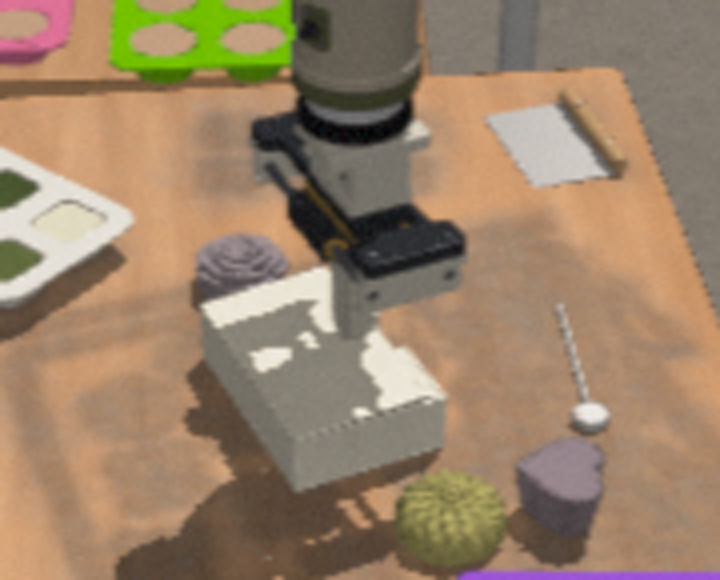

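send_rows(commands=[{"hand": 0, "dx": 0, "dy": 0, "dz": -0.001, "ax": 0, "ay": 0, "az": 0}, {"hand": 0, "dx": 0, "dy": 0, "dz": -0.001, "ax": 0, "ay": 0, "az": 0}, {"hand": 0, "dx": 0, "dy": 0, "dz": -0.001, "ax": 0, "ay": 0, "az": 0}, {"hand": 0, "dx": 0, "dy": 0, "dz": 0, "ax": 0, "ay": 0, "az": 0}])

```text
t: 12.3
eef_pos: [0.5186, -0.1008, 0.2341]
eef_rot: [[0.556, -0.832, 0.0], [-0.832, -0.556, 0.0], [0.0, -0.0, -1.0]]
wrist_force: [0.0, -0.4, -0.6]
grip_width: 0.0004
```

send_rows(commands=[{"hand": 0, "dx": 0, "dy": 0, "dz": -0.001, "ax": 0, "ay": 0, "az": 0}, {"hand": 0, "dx": 0, "dy": 0, "dz": -0.0005, "ax": 0, "ay": 0, "az": 0}, {"hand": 0, "dx": 0, "dy": 0, "dz": 0, "ax": 0, "ay": 0, "az": 0}, {"hand": 0, "dx": 0, "dy": 0, "dz": 0, "ax": 0, "ay": 0, "az": 0}])

```text
t: 12.7
eef_pos: [0.5186, -0.1008, 0.2328]
eef_rot: [[0.556, -0.831, 0.0], [-0.831, -0.556, -0.0], [0.0, -0.0, -1.0]]
wrist_force: [-0.4, 0.7, 4.6]
grip_width: 0.0002
```

Contact has begun: 4.6 N with the tip at 46.8 mm. I'll press a little more.

send_rows(commands=[{"hand": 0, "dx": 0, "dy": 0, "dz": -0.0005, "ax": 0, "ay": 0, "az": 0}, {"hand": 0, "dx": 0, "dy": 0, "dz": -0.0003, "ax": 0, "ay": 0, "az": 0}, {"hand": 0, "dx": 0, "dy": 0, "dz": 0, "ax": 0, "ay": 0, "az": 0}, {"hand": 0, "dx": 0, "dy": 0, "dz": 0, "ax": 0, "ay": 0, "az": 0}])

```text
t: 13.1
eef_pos: [0.5185, -0.1008, 0.2324]
eef_rot: [[0.555, -0.832, 0.001], [-0.832, -0.555, -0.0], [0.0, -0.0, -1.0]]
wrist_force: [-1.8, 1.5, 11.2]
grip_width: 0.0005
```

send_rows(commands=[{"hand": 0, "dx": 0, "dy": 0, "dz": 0.003, "ax": 0, "ay": 0, "az": 0}, {"hand": 0, "dx": 0, "dy": 0, "dz": 0.02, "ax": 0, "ay": 0, "az": 0}, {"hand": 0, "dx": 0, "dy": 0, "dz": 0.04, "ax": 0, "ay": 0, "az": 0}, {"hand": 0, "dx": 0, "dy": 0, "dz": 0.04, "ax": 0, "ay": 0, "az": 0}, {"hand": 0, "dx": 0, "dy": -0.03, "dz": 0.03, "ax": 0, "ay": 0, "az": 0}, {"hand": 0, "dx": 0, "dy": -0.04, "dz": 0, "ax": 0, "ay": 0, "az": 0}, {"hand": 0, "dx": 0, "dy": -0.04, "dz": 0, "ax": 0, "ay": 0, "az": 0}, {"hand": 0, "dx": 0, "dy": -0.04, "dz": 0, "ax": 0, "ay": 0, "az": 0}, {"hand": 0, "dx": 0, "dy": -0.04, "dz": 0, "ax": 0, "ay": 0, "az": 0}, {"hand": 0, "dx": 0, "dy": -0.04, "dz": 0, "ax": 0, "ay": 0, "az": 0}, {"hand": 0, "dx": 0, "dy": -0.04, "dz": 0, "ax": 0, "ay": 0, "az": 0}, {"hand": 0, "dx": 0, "dy": -0.04, "dz": 0, "ax": 0, "ay": 0, "az": 0}, {"hand": 0, "dx": 0, "dy": 0, "dz": 0, "ax": 0, "ay": 0, "az": 0}])

```text
t: 14.4
eef_pos: [0.5165, -0.417, 0.3641]
eef_rot: [[0.549, -0.836, -0.001], [-0.836, -0.549, -0.003], [0.002, 0.002, -1.0]]
wrist_force: [0.3, -0.3, 0.1]
grip_width: 0.0005
```

```bash
python3 look.py 11
python3 - <<'E'
from meas import *
s,im,d=snap('top','t11')
cv2.imwrite('pics/tz11.png',cv2.resize(im[140:270,280:460,::-1],None,fx=4.4,fy=4.4,interpolation=cv2.INTER_CUBIC))
for n,c in(('t11','top'),('s11','side')):
    P=box(cloud(c,np.load('pics/%s.npy'%n)).reshape(-1,3))
    m=(abs(P[:,0])<70)&(abs(P[:,1])<90)&(P[:,2]>36)&(P[:,2]<70);Q=P[m]
    for a in range(-60,60,10):
        r=Q[(Q[:,0]>=a)&(Q[:,0]<a+10)&(abs(Q[:,1])<70)]; print(c,a,len(r),np.median(r[:,2]) if len(r) else '')
    r=cv2.minAreaRect(Q[:,:2].astype(np.float32)); print(r)
for t in('soap_beside_left','soap_beside_right','dial_timer','soap_flute','probe_thermometer'):
    for r in models.recognise('top',t)[:1]: print(t,round(r['score'],2),w('top',r['xyz']))
E
```

```text
t 14.45 eef [ 0.5172 -0.4139  0.364 ] tip box x,y,z mm -199.9343197917012 -258.1519988012743 177.97494588243651 F [ 0.4217  0.8799 -0.2443] xang -56.53639965197611 zax [-0.0011 -0.0006 -1.    ] w 0.0006808907902303286
top -60 84 43.65816386018795
top -50 223 43.48920935488576
top -40 277 46.1777544518569
top -30 279 46.259845225208764
top -20 274 46.5529834519447
top -10 275 46.233974003806466
top 0 277 46.193790857606665
top 10 269 46.314626697723014
top 20 275 46.4473623736239
top 30 271 46.100987828964655
top 40 267 46.3077252679287
top 50 200 46.09381454145001
((1.7624168395996094, -0.5410995483398438), (112.2212905883789, 164.7738037109375), 0.09111493080854416)
side -60 56 44.90474035037178
side -50 82 46.33021672841214
side -40 109 47.704365600904296
side -30 106 47.442796373185104
side -20 113 47.88407556356056
side -10 112 47.85403298258217
side 0 121 47.68771199860411
side 10 112 47.96688922480425
side 20 115 47.87066957566633
side 30 122 47.04014051939487
side 40 115 47.40193180296737
side 50 124 45.25905473086844
((-0.30338287353515625, 1.2901229858398438), (171.99473571777344, 114.30429077148438), 89.85562133789062)
soap_beside_left 0.76 [0.4329 0.0336 0.0234]
soap_beside_right 0.94 [ 0.6144 -0.2187  0.0266]
dial_timer 0.8 [0.4154 0.3376 0.0269]
soap_flute 0.81 [ 0.3591 -0.0006  0.0357]
probe_thermometer 0.77 [ 0.3597 -0.1002  0.0098]
```

View pics/sz11.png

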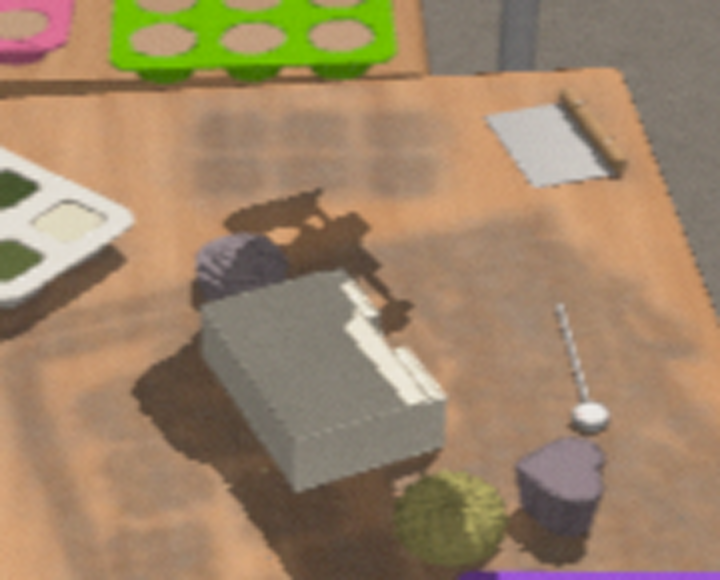

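View pics/tz11.png

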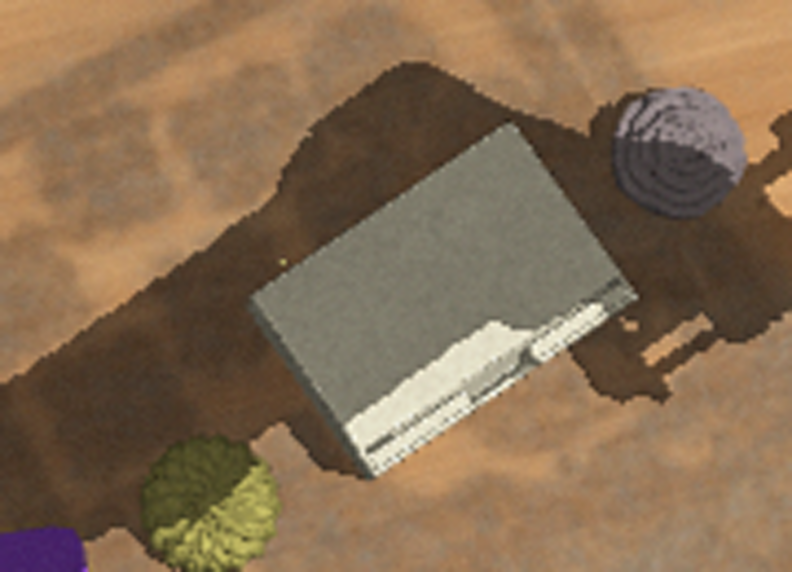

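Run:
```python
from meas import *
P=box(cloud('top',np.load('pics/t11.npy')).reshape(-1,3))
m=(P[:,0]>-62)&(P[:,0]<-36)&(abs(P[:,1])<16);Q=P[m]
for a in range(-62,-36,2):
    r=Q[(Q[:,0]>=a)&(Q[:,0]<a+2)]; print(a,len(r),np.percentile(r[:,2],[0,25,50,75,100]) if len(r) else '')
ci=optics.camera_info('wrist'); print(ci)
```

```text
-62 11 [-4.2924 -0.918   0.0206  1.9065  5.1304]
-60 11 [-6.3954 -2.8974 -2.5477 -0.4565  4.0528]
-58 12 [-6.5375 -3.0733 -1.1904  0.8706  3.7575]
-56 13 [-7.9257 -2.1247  1.38    3.6022 22.6836]
-54 12 [19.8506 21.7229 22.7407 24.6655 25.8543]
-52 10 [-0.2413  3.6427  7.5116 21.9785 25.1357]
-50 12 [ 1.7877 12.0398 15.3098 17.1063 19.2585]
-48 13 [19.066  22.5288 24.5914 27.3177 30.7   ]
-46 14 [27.3783 28.4644 30.9128 33.6558 35.6669]
-44 14 [36.9594 37.7497 39.8308 41.342  47.0151]
-42 13 [40.3419 43.359  43.7056 44.8225 48.749 ]
-40 13 [41.9978 43.3344 45.6455 47.4565 48.1712]
-38 12 [44.0455 46.4878 47.7004 48.4775 50.6565]
{'vfov': 60.693169929108, 'cx': 319.5599532100533, 'cy': 198.31791664344695, 'tool_from_camera': array([[ 1.    , -0.0011, -0.001 , -0.0008],
       [-0.0014, -0.9552, -0.2961, -0.0826],
       [-0.0006,  0.2961, -0.9552,  0.0195],
       [ 0.    ,  0.    ,  0.    ,  1.    ]])}
```

The depth through the thumb notch shows the flap running from about (-42, 44) mm to (-50, 18) mm in box x and z. That is a bend of about 1.3 with the edge beneath the lip, so I'm handing in.

```bash
python3 -c "
from h import *
print(bot.hand_in())"
```

```text
the job is handed in; nothing more can be done
None
```

The gift box is closed: the lid lies flat and the flap is tucked behind the front wall, with its edge under the lip. I handed the job in at about 14.5 s, with the gripper clear of everything.

**What I did:** With the closed fingertips I pressed the flap in to its stop. It read about 1.87 after I let go, and the lid stood at about 1.58. I then pushed the lid over from behind in an arc and pressed it shut with 11 N.

**Last checks:**
- **Lid:** its top is level, at about 46.3 mm from hinge to front.
- **Flap:** the depth through the thumb notch puts its edge about 50 mm in front of the box's centre and 18 mm above its underside, at a bend of about 1.3. These are close to the values given for a tucked flap.
- **Box:** it is within about 2 mm of where it started, with no turn beyond 0.1°.
- **Bystanders:** all five read within 4 mm of their first positions, which is the networks' accuracy.

**What went wrong:**
- My first two presses on the flap missed, because the fingers came down just in front of its edge. That pushed the lid back from 1.49 to 1.57 rad, and the third press folded the flap.
- The third press reached 27 N at the flap's stop. The lid did not move, and I saw no damage.
- The side camera put the lid about 1.5 mm higher than the top camera did. That is within the calibration error, and both showed it flat.

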